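# Load the glaze caddy, leave the rejects

### The arm

A 6-joint arm with a two-finger parallel gripper is mounted at the origin on the work surface. World frame = base frame: x ahead of the robot, y to its left, z up, the work surface at z = 0. Lengths are in m, angles in rad, forces in N, time in s.
With the tool pointing down it reaches from about 0.375 to 0.975 m from the base axis. Payload 3.8 kg.
Tool frame: the origin (TCP) lies at the very end of the fingers, on their centre line; the grasp point (between the pads) lies 19 mm behind it; z points along the fingers, y is the line along which they close (so a half turn about z gives the same grasp; the last joint's range is limited). The gripper opens to 88 mm and grips with 3 to 60 N. Pads are 18 mm wide; open, the fingers measure 123 mm over their backs; the gripper's body (75 mm by 187 mm) begins 45 mm behind the grasp point.
Start: joints at [-1.326, 0.264, 1.604, -0, 1.274, -0.037], TCP at [0.188, -0.648, 0.239] pointing down, gripper open.
Joint ranges: [-2.63, 2.63], [-0.94, 2.18], [0.31, 2.57], [-1.31, 4.45], [0, 2.66], [-2.55, 2.55]. Speed limits (rad/s): [2.57, 2.57, 3.14, 3.14, 3.14, 3.14].

### API

Orientations are given as a rotation vector (axis times angle).
In Python, from rig import env gives the robot as it stands.
- The arm moves only by the shell command python3 -m inch 'ROWS' [OPENING] [FORCE]. ROWS is a JSON object of lists of equal length, an entry for each row: "travel": the shift along the tool's x, y, z in units of 25 mm (1.0 is 25 mm), a list of three; "twist": the turn, a rotation vector about the tool's x, y, z in units of 8 degrees (1.0 is 8 degrees), a list of three. A call has 1 to 20 rows; each row shifts and turns the commanded pose from where the row before left it, along the tool's axes as they then stand; what a row does not reach is not made up. A row lasts 1/8 s, in which the tool goes at most 62.5 mm and 10.7 degrees, less where a joint would pass 70% of its speed; a pose out of reach is approached as far as the arm can. A call is refused whole if a number of a shift passes 1 or a number of a turn 1, either way. A call with a gripper value outside its range is refused whole. OPENING is the closure, from -1 (fully open) to 1 (shut), set as the call begins (- or left out, the last holds). The fingers move at their own pace and stop on an object; FORCE is the grip in N (left out, the last holds). Time passes only in rows, so rows that do not move let the fingers close. It gives the time, the measured TCP pose, the force, the opening and the grip force at its end, in the units of the state.
- env.get_obs(): the state, without advancing time (a new reading comes with each control period).
- env.grab_frame(name): name is "side" or "top" or "wrist"; returns a dict with "img" (480x640x3 uint8, red, green, blue), "range_z" (480x640 float32, m along the optical axis (not along the pixel's ray), 0 where there is no reading), "fx", "fy", "cx", "cy" (pixels), "R" (3x3) and "t" (3): a world point X has camera coordinates R X + t. Camera axes: x right, y down, z forward; pixel columns grow to the right and rows downward; lengths in m; the calibration is good to about 2 mm. A picture is of the moment at which its call begins.
- env.hand_in(): hands the job in; it is judged then, once.
The state is a dict: "time_s": time; "joints": joint angles; "joint_vel": joint speeds; "joint_torque": joint torques, N m; "tcp_pos": TCP position; "eef_rot": TCP orientation; "ft_force": force on the tool from outside, world axes, zero at the start; "torque": the same for the moment, N m; "width": finger opening in m; "grasp_force": force on a finger pad.
Only numpy, scipy, OpenCV 4.12 (cv2) and the standard library are available. Lean on these libraries where they do the work, as an engineer would, in place of code of your own. Each camera call takes 0.05 s, during which the arm holds its last target. There are 200 camera calls.

### The job

Pack the four good glaze jars into the wooden caddy: each one upright, flat on the floor of the well of the same colour as its lid, set down and let go without being dropped. The two jars with a black disc on the lid are rejects: leave them standing where they are.

Things in the scene. Friction and masses are not known exactly. Their poses are not given: they have to be found in the camera images.
- jar_blue: good glaze jar: straight upright cylinder, 48 mm across and 64 mm tall, about 0.18 kg; plain blue screw lid (top 16 mm), clear sides showing blue glaze and a blank paper band. Stands loose on the table. Origin: centre of its underside, z up.
- jar_green: good glaze jar: straight upright cylinder, 48 mm across and 64 mm tall, about 0.18 kg; plain green screw lid (top 16 mm), clear sides showing green glaze and a blank paper band. Stands loose on the table. Origin: centre of its underside, z up.
- jar_red: good glaze jar: straight upright cylinder, 48 mm across and 64 mm tall, about 0.18 kg; plain red screw lid (top 16 mm), clear sides showing red glaze and a blank paper band. Stands loose on the table. Origin: centre of its underside, z up.
- jar_yellow: good glaze jar: straight upright cylinder, 48 mm across and 64 mm tall, about 0.18 kg; plain yellow screw lid (top 16 mm), clear sides showing yellow glaze and a blank paper band. Stands loose on the table. Origin: centre of its underside, z up.
- well_blue: blue square well (open plastic tray) for the blue jar, fixed in the wooden caddy: 80 mm outside, 72 mm inside, walls 4 mm thick. Origin: centre of its underside, 6 mm above the table; z up, x and y along its sides; inner floor 4 mm and rim 18 mm above the origin. Which well is where varies.
- well_green: green square well (open plastic tray) for the green jar, fixed in the wooden caddy: 80 mm outside, 72 mm inside, walls 4 mm thick. Origin: centre of its underside, 6 mm above the table; z up, x and y along its sides; inner floor 4 mm and rim 18 mm above the origin. The caddy is fixed too.
- well_red: red square well (open plastic tray) for the red jar, fixed in the wooden caddy: 80 mm outside, 72 mm inside, walls 4 mm thick. Origin: centre of its underside, 6 mm above the table; z up, x and y along its sides; inner floor 4 mm and rim 18 mm above the origin. The wells stand 2 by 2, 83 mm from centre to centre.
- well_yellow: yellow square well (open plastic tray) for the yellow jar, fixed in the wooden caddy: 80 mm outside, 72 mm inside, walls 4 mm thick. Origin: centre of its underside, 6 mm above the table; z up, x and y along its sides; inner floor 4 mm and rim 18 mm above the origin. The caddy is 184 mm square, rim 22 mm above the table, with low bars 25 mm beyond two sides.
- reject_blue: rejected jar, not to be moved: same size and blue lid as the good one, but with a black disc (29 mm) on the middle of the lid and grey contents. Stands loose on the table among the good jars. Origin: centre of its underside, z up.
- reject_yellow: rejected jar, not to be moved: same size and yellow lid as the good one, but with a black disc (29 mm) on the middle of the lid and grey contents. Stands loose on the table among the good jars. Origin: centre of its underside, z up. (Elsewhere on the table, beyond the work area from the robot, stand a clay vase, a pot of brushes and a flat wooden scraper, which the job does not involve.)
Things that resemble listed ones, but are neither listed nor needed, are in the scene too. Of the things that look like the jar_yellow, the larger one is meant.

How it is judged:
By the outcome, as a careful person would: the job done as asked, in the order asked, and still so for the second after the job is handed in, with the robot touching nothing.
It also fails if it takes over 99 s, if anything falls off the work surface, if the arm or the gripper's body presses on something with over 40 N, if the wrist force passes 120 N, or if a joint passes its speed limit or range.

## Working session

There is one attempt and no reset: what is moved stays moved. The work goes in short steps, Python scripts to look and compute and a shell command to move; the robot and the scene stay as the last step left them, time stands still between calls to the robot, and variables do not carry over. Pictures are saved under pics/ and viewed, at most 14 in all, crops included, and the job is handed in when it is done.

```bash
mkdir -p pics; ls; python3 - <<'E'
from rig import env
import cv2
for n in("top","side"):
    f=env.grab_frame(n);cv2.imwrite(f"pics/{n}0.png",f["img"][:,:,::-1])
    print(n,f["fx"],f["R"].round(3).tolist(),f["t"])
o=env.get_obs();print(o)
E
```

```text
pics
top 477.1804227307847 [[-0.012, -1.0, -0.002], [-0.989, 0.013, -0.15], [0.15, 0.0, -0.989]] [-0.00176636  0.50897813  0.8216593 ]
side 451.63437154917574 [[-0.927, -0.375, 0.004], [-0.247, 0.602, -0.76], [0.283, -0.705, -0.65]] [0.48355232 0.15796687 0.7220091 ]
{'time_s': 0.1, 'joints': array([-1.32587838e+00,  2.64661486e-01,  1.60525665e+00,  8.30170823e-06,
        1.27371996e+00, -3.69125439e-02]), 'joint_vel': array([-0.00219049, -0.00175423, -0.00300098, -0.00080841,  0.00036093,
        0.0002152 ]), 'joint_torque': array([ 1.81864576e-03, -5.03618681e+01, -3.58071327e+01,  7.32925627e-02,
        2.34038086e-02, -5.93987102e-05]), 'tcp_pos': array([ 0.18755974, -0.64773118,  0.23751315]), 'eef_rot': array([-3.10843824e+00, -4.40945006e-01,  3.20950408e-04]), 'ft_force': array([-1.10471676, -0.44068284, -0.39766094]), 'torque': array([0.00101061, 0.01695303, 0.00792037]), 'grasp_force': 0.0, 'width': 0.08844654447879115}
```

View pics/top0.png

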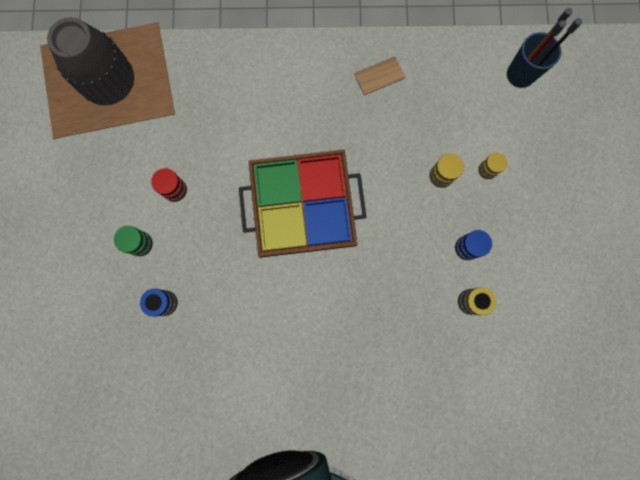

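View pics/side0.png

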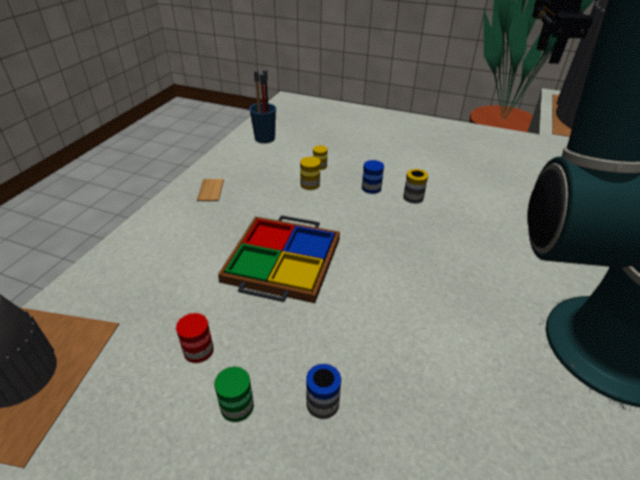

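Top view:
- **Right group:** large plain yellow (449,168), small plain yellow decoy (495,163), plain blue (477,243), yellow with black disc (481,301).
- **Left group:** red (166,182), green (131,240), blue with black disc (155,302).
- **Wells:** green (277,184), red (323,178), yellow (282,227), blue (328,221).

Choices: yellow is (449,168) because it is the larger one with no disc, and blue is (477,243). Red and green have only one candidate each.

```bash
cat >h.py <<'E'
import numpy as np,cv2
from rig import env
def cloud(f):
    v,u=np.mgrid[0:480,0:640];z=f["range_z"].astype(float)
    P=np.stack([(u-f["cx"])/f["fx"]*z,(v-f["cy"])/f["fy"]*z,z],-1)
    return (P-f["t"])@f["R"]
def lids(f,seeds,zlo=.056,zhi=.072,R=22):
    W=cloud(f)
    for n,(u,v) in seeds.items():
        m=np.zeros((480,640),np.uint8);cv2.circle(m,(u,v),R,1,-1)
        k=(m>0)&(W[...,2]>zlo)&(W[...,2]<zhi)&(f["range_z"]>0)
        if k.sum()<10: print(n,"none",W[v,u].round(3));continue
        c,r=cv2.minEnclosingCircle(W[k][:,:2].astype(np.float32))
        print(n,"circ",np.round(c,4),"r",round(r,4),"mean",W[k].mean(0).round(4),k.sum())
E
python3 - <<'E'
from h import *
f=env.grab_frame("top")
lids(f,dict(red=(166,182),green=(131,240),rejb=(155,302),yel=(449,168),blue=(477,243),rejy=(481,301)))
lids(f,dict(small=(495,163)),.03,.08,16)
W=cloud(f)
hsv=cv2.cvtColor(f["img"],cv2.COLOR_RGB2HSV)
for n,(u,v) in dict(green=(277,184),red=(323,178),yellow=(282,227),blue=(328,221)).items():
    h=hsv[v,u,0].astype(int);d=np.abs((hsv[...,0].astype(int)-h+90)%180-90)
    m=((d<8)&(hsv[...,1]>120)).astype(np.uint8);b=np.zeros_like(m);b[v-32:v+32,u-32:u+32]=1
    k=(m*b>0)&(W[...,2]<.016)&(W[...,2]>0.004)
    c,s,a=cv2.minAreaRect(W[k][:,:2].astype(np.float32))
    print("well",n,np.round(c,4),np.round(s,4),round(a,1),"z",np.median(W[k][:,2]).round(4),W[k].mean(0).round(4))
k=(W[...,2]>.015)&(W[...,2]<.03);b=np.zeros(k.shape,bool);b[135:275,245:362]=1
print("caddy",cv2.minAreaRect(W[k&b][:,:2].astype(np.float32)))
g=np.hstack([cv2.resize(f["img"][140:320,100:220],None,fx=3,fy=3),cv2.resize(f["img"][140:320,405:525],None,fx=3,fy=3)])
cv2.imwrite("pics/crop.png",g[:,:,::-1])
E
```

```text
red circ [0.6138 0.26  ] r 0.0244 mean [0.6129 0.2589 0.0654] 581
green circ [0.5107 0.3214] r 0.0248 mean [0.51   0.3199 0.0653] 623
rejb circ [0.3996 0.2705] r 0.0243 mean [0.3998 0.2695 0.0656] 650
yel circ [ 0.6348 -0.2498] r 0.0242 mean [ 0.6339 -0.2492  0.0649] 572
blue circ [ 0.4953 -0.2916] r 0.0242 mean [ 0.4949 -0.2904  0.0649] 614
rejy circ [ 0.3946 -0.2914] r 0.0247 mean [ 0.3949 -0.2896  0.0652] 647
small circ [ 0.6451 -0.3399] r 0.0195 mean [ 0.6432 -0.337   0.0485] 415
well green [0.6218 0.0626] [0.0695 0.0723] 6.5 z 0.0116 [0.6218 0.0628 0.0116]
well red [ 0.6312 -0.0219] [0.0846 0.0838] 6.2 z 0.0115 [ 0.6311 -0.0217  0.0114]
well yellow [0.5384 0.054 ] [0.0842 0.0837] 6.1 z 0.0116 [0.5376 0.0532 0.0115]
well blue [ 0.5445 -0.0322] [0.077  0.0776] 6.2 z 0.0115 [ 0.5467 -0.0293  0.0115]
caddy ((0.5829330682754517, 0.01343788206577301), (0.18509821593761444, 0.22466978430747986), 5.802352428436279)
```

View pics/crop.png

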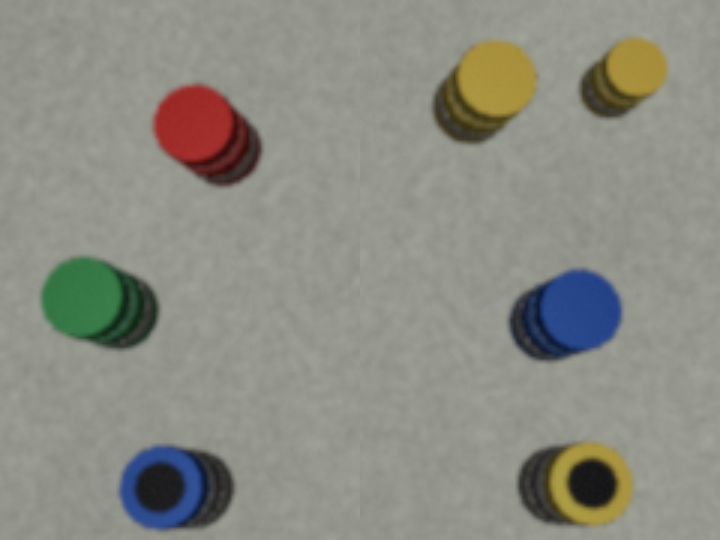

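The crop confirms the choice: large yellow and blue on the right are plain, the two rejects show black discs, and the small yellow is the decoy. The sizes check out, with lid radius 24 mm, tops at z≈0.065 and well floors at about 0.0115. Next I set the yaw along the caddy and make a helper that works out distances in tool units.

```bash
cat >>h.py <<'E'
from scipy.spatial.transform import Rotation as Ro
J=dict(blue=(.4953,-.2912),yellow=(.6346,-.2496),red=(.6135,.2598),green=(.5105,.3209))
Wl=dict(green=(.6208,.0612),red=(.6297,-.0213),yellow=(.5383,.0523),blue=(.5472,-.0302))
def go(*pts):
    o=env.get_obs();M=Ro.from_rotvec(o["eef_rot"]);p=o["tcp_pos"];R=M.as_matrix()
    print("t",round(o["time_s"],2),"tcp",p.round(4),"yaw",np.degrees(np.arctan2(R[1,0],R[0,0])).round(2),"tilt",R[2,:2].round(4),"w",round(o["width"],4),"g",round(o["grasp_force"],1),"F",o["ft_force"].round(1),"j1,6",o["joints"][[0,5]].round(2))
    for q in pts:
        d=M.inv().apply(np.array(q)-p)/.025;print("->",np.round(q,4),"units",d.round(2));p=np.array(q)
E
python3 -m inch '{"travel":[[0,0,0],[0,0,0],[0,0,0]],"twist":[[0,0,0.62],[0,0,0.62],[0,0,0]]}' -0.6 20
python3 -c "
from h import *
go((*J['blue'],.2),(*J['blue'],.03))"
```

```text
time_s: 0.52
tcp_pos: [0.1876, -0.6481, 0.2382]
eef_rot: [-3.136, -0.172, 0.0]
ft_force: [-0.5, -0.0, 0.6]
width: 0.0703
grasp_force: 0.0
t 0.53 tcp [ 0.1876 -0.6481  0.2382] yaw 6.28 tilt [-0.0001 -0.0008] w 0.0703 g 0.0 F [-0.5 -0.   0.6] j1,6 [-1.33  0.14]
-> [ 0.4953 -0.2912  0.2   ] units [ 13.79 -12.84   1.54]
-> [ 0.4953 -0.2912  0.03  ] units [0.   0.01 6.8 ]
```

```bash
python3 -m inch '{"travel":[[0.86,-0.8,0.1],[0.86,-0.8,0.1],[0.86,-0.8,0.1],[0.86,-0.8,0.1],[0.86,-0.8,0.1],[0.86,-0.8,0.1],[0.86,-0.8,0.1],[0.86,-0.8,0.1],[0.86,-0.8,0.1],[0.86,-0.8,0.1],[0.86,-0.8,0.1],[0.86,-0.8,0.1],[0.86,-0.8,0.1],[0.86,-0.8,0.1],[0.86,-0.8,0.1],[0.86,-0.8,0.1],[0,0,0],[0,0,0]],"twist":[[0,0,0],[0,0,0],[0,0,0],[0,0,0],[0,0,0],[0,0,0],[0,0,0],[0,0,0],[0,0,0],[0,0,0],[0,0,0],[0,0,0],[0,0,0],[0,0,0],[0,0,0],[0,0,0],[0,0,0],[0,0,0]]}' >/dev/null
python3 - <<'E'
from h import *
go((*J['blue'],.2),(*J['blue'],.03))
f=env.grab_frame("wrist")
cv2.imwrite("pics/w1.png",f["img"][:,:,::-1])
W=cloud(f);k=(W[...,2]>.058)&(W[...,2]<.072)&(np.hypot(W[...,0]-.495,W[...,1]+.291)<.04)&(f["range_z"]>0)
print(k.sum());print(cv2.minEnclosingCircle(W[k][:,:2].astype(np.float32)),W[k].mean(0)) if k.sum() else 0
E
```

```text
t 2.77 tcp [ 0.4946 -0.2932  0.1986] yaw 6.3 tilt [-0.0006  0.0002] w 0.0707 g 0.0 F [-0.1 -0.4  0.1] j1,6 [-0.58  0.88]
-> [ 0.4953 -0.2912  0.2   ] units [ 0.03 -0.08 -0.06]
-> [ 0.4953 -0.2912  0.03  ] units [ 0.  -0.   6.8]
2278
((0.49472227692604065, -0.29403576254844666), 0.024039288982748985) [ 0.49568472 -0.29380209  0.06428104]
```

View pics/w1.png

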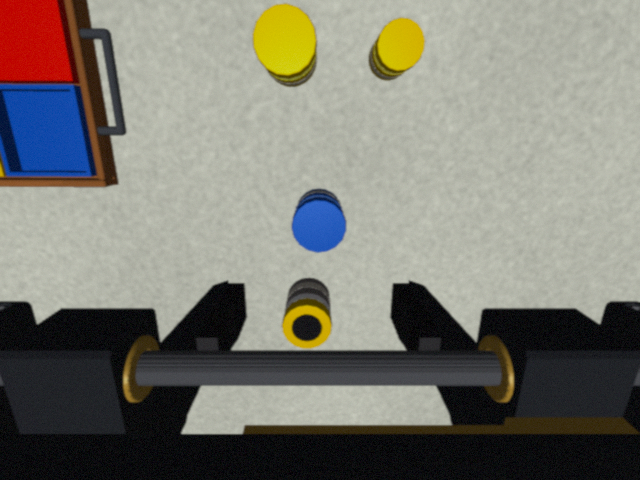

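The wrist view shows the blue jar centred between the fingers at (319,222), with the reject at (307,325). Its position agrees within 2 mm, so I descend and grip.

```bash
python3 -m inch '{"travel":[[0,0,0.96],[0,0,0.96],[0,0,0.96],[0,0,0.96],[0,0,0.96],[0,0,0.96],[0,0,0.96],[0,0,0],[0,0,0]],"twist":[[0,0,0],[0,0,0],[0,0,0],[0,0,0],[0,0,0],[0,0,0],[0,0,0],[0,0,0],[0,0,0]]}'
python3 -m inch '{"travel":[[0,0,0],[0,0,0],[0,0,0],[0,0,0],[0,0,0],[0,0,0]],"twist":[[0,0,0],[0,0,0],[0,0,0],[0,0,0],[0,0,0],[0,0,0]]}' 1 20
python3 -c "
from h import *
b=Wl['blue']
go((.4946,-.2932,.19),(*b,.19),(*b,.043))"
```

```text
time_s: 3.95
tcp_pos: [0.4952, -0.2938, 0.0315]
eef_rot: [3.136, 0.17, 0.001]
ft_force: [0.2, 0.0, 0.4]
width: 0.0706
grasp_force: 0.0
time_s: 4.7
tcp_pos: [0.4955, -0.2933, 0.0316]
eef_rot: [3.136, 0.171, 0.002]
ft_force: [-1.3, 0.2, 6.1]
width: 0.0476
grasp_force: 20.0
t 4.7 tcp [ 0.4955 -0.2933  0.0316] yaw 6.23 tilt [0.0009 0.0009] w 0.0476 g 20.0 F [-1.3  0.2  6.1] j1,6 [-0.58  0.88]
-> [ 0.4946 -0.2932  0.19  ] units [-0.03 -0.   -6.34]
-> [ 0.5472 -0.0302  0.19  ] units [ 3.230e+00 -1.023e+01 -1.000e-02]
-> [ 0.5472 -0.0302  0.043 ] units [-0.01 -0.01  5.88]
```

```bash
python3 -m inch '{"travel":[[0,0,-0.5],[0,0,-1],[0,0,-1],[0,0,-1],[0,0,-1],[0,0,-1],[0,0,-0.5],[0.29,-0.92,0],[0.29,-0.92,0],[0.29,-0.92,0],[0.29,-0.92,0],[0.29,-0.92,0],[0.29,-0.92,0],[0.29,-0.92,0],[0.29,-0.92,0],[0.29,-0.92,0],[0.29,-0.92,0],[0.29,-0.92,0],[0,0,0],[0,0,0]],"twist":[[0,0,0],[0,0,0],[0,0,0],[0,0,0],[0,0,0],[0,0,0],[0,0,0],[0,0,0],[0,0,0],[0,0,0],[0,0,0],[0,0,0],[0,0,0],[0,0,0],[0,0,0],[0,0,0],[0,0,0],[0,0,0],[0,0,0],[0,0,0]]}' >/dev/null
python3 - <<'E'
from h import *
b=Wl['blue']
go((*b,.045),(*b,.0416))
f=env.grab_frame("wrist");cv2.imwrite("pics/w2.png",f["img"][:,:,::-1])
E
```

```text
t 7.2 tcp [ 0.5463 -0.0331  0.1802] yaw 6.25 tilt [-0.0012  0.0002] w 0.0474 g 20.0 F [ 0.4  1.  -0.9] j1,6 [-0.11  1.36]
-> [ 0.5472 -0.0302  0.045 ] units [ 0.05 -0.11  5.41]
-> [ 0.5472 -0.0302  0.0416] units [ 0.   -0.    0.14]
```

View pics/w2.png

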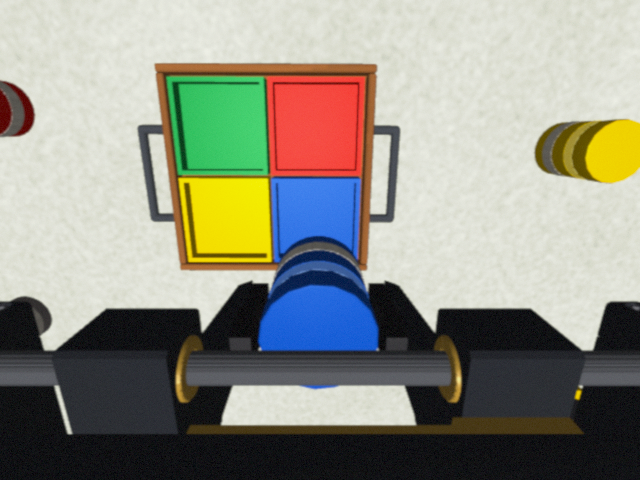

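The blue jar is held upright at (319,325), aligned above the near-right blue well (318,215). Descending.

```bash
python3 -m inch '{"travel":[[0.05,-0.11,0.5],[0,0,1],[0,0,1],[0,0,1],[0,0,1],[0,0,0.6],[0,0,0.2],[0,0,0],[0,0,0]],"twist":[[0,0,0],[0,0,0],[0,0,0],[0,0,0],[0,0,0],[0,0,0],[0,0,0],[0,0,0],[0,0,0]]}'
python3 -c "
from h import *
b=Wl['blue']
go((*b,.0416))"
```

```text
time_s: 8.38
tcp_pos: [0.5487, -0.03, 0.0492]
eef_rot: [3.137, 0.17, 0.003]
ft_force: [-0.5, -0.6, -2.5]
width: 0.0476
grasp_force: 20.0
t 8.38 tcp [ 0.5487 -0.03    0.0492] yaw 6.22 tilt [0.0019 0.0004] w 0.0476 g 20.0 F [-0.5 -0.6 -2.5] j1,6 [-0.1   1.36]
-> [ 0.5472 -0.0302  0.0416] units [-0.06 -0.    0.31]
```

```bash
python3 -m inch '{"travel":[[-0.06,0,0.12],[0,0,0.1],[0,0,0.05],[0,0,0],[0,0,0]],"twist":[[0,0,0],[0,0,0],[0,0,0],[0,0,0],[0,0,0]]}'
python3 -m inch '{"travel":[[0,0,0.04],[0,0,0],[0,0,0]],"twist":[[0,0,0],[0,0,0],[0,0,0]]}'
```

```text
time_s: 9.0
tcp_pos: [0.5463, -0.03, 0.0417]
eef_rot: [-3.137, -0.171, 0.0]
ft_force: [-1.1, 0.6, 1.7]
width: 0.0474
grasp_force: 20.0
time_s: 9.38
tcp_pos: [0.5463, -0.0301, 0.0416]
eef_rot: [-3.137, -0.171, 0.0]
ft_force: [-3.9, 0.8, 7.5]
width: 0.0474
grasp_force: 20.0
```

The floor contact is felt (Fz rises from −2.5 to +7.5 N at exactly the predicted height). Releasing and retreating.

```bash
python3 -m inch '{"travel":[[0,0,0],[0,0,0],[0,0,0],[0,0,0]],"twist":[[0,0,0],[0,0,0],[0,0,0],[0,0,0]]}' -0.42
python3 -m inch '{"travel":[[0,0,-0.4],[0,0,-0.9],[0,0,-0.9],[0,0,-0.9],[0,0,-1],[0,0,-1],[0,0,-1],[0,0,0]],"twist":[[0,0,0],[0,0,0],[0,0,0],[0,0,0],[0,0,0],[0,0,0],[0,0,0],[0,0,0]]}'
python3 -c "
from h import *
b=J['yellow']
go((*b,.18))"
```

```text
time_s: 9.88
tcp_pos: [0.5462, -0.0301, 0.0403]
eef_rot: [-3.137, -0.171, 0.0]
ft_force: [-1.0, -0.6, 0.4]
width: 0.0626
grasp_force: 0.0
time_s: 10.88
tcp_pos: [0.5482, -0.0303, 0.1961]
eef_rot: [3.136, 0.171, 0.009]
ft_force: [0.2, -0.6, -0.1]
width: 0.0626
grasp_force: 0.0
t 10.88 tcp [ 0.5482 -0.0303  0.1961] yaw 6.23 tilt [0.0059 0.0013] w 0.0626 g 0.0 F [ 0.2 -0.6 -0.1] j1,6 [-0.1   1.36]
-> [ 0.6346 -0.2496  0.18  ] units [2.48 9.1  0.67]
```

```bash
python3 -m inch '{"travel":[[0.25,0.91,0.07],[0.25,0.91,0.07],[0.25,0.91,0.07],[0.25,0.91,0.07],[0.25,0.91,0.07],[0.25,0.91,0.07],[0.25,0.91,0.07],[0.25,0.91,0.07],[0.25,0.91,0.07],[0.25,0.91,0.07],[0,0,0],[0,0,0]],"twist":[[0,0,0],[0,0,0],[0,0,0],[0,0,0],[0,0,0],[0,0,0],[0,0,0],[0,0,0],[0,0,0],[0,0,0],[0,0,0],[0,0,0]]}' -0.6 >/dev/null
python3 - <<'E'
from h import *
f=env.grab_frame("wrist")
W=cloud(f);k=(W[...,2]>.058)&(W[...,2]<.072)&(np.hypot(W[...,0]-.635,W[...,1]+.25)<.04)&(f["range_z"]>0)
c,r=cv2.minEnclosingCircle(W[k][:,:2].astype(np.float32));print(c,r,W[k].mean(0),k.sum())
go((*c,.18),(*c,.031))
f=env.grab_frame("top");cv2.imwrite("pics/t2.png",f["img"][:,:,::-1])
W=cloud(f);k=(W[...,2]>.066)&(W[...,2]<.085)&(np.hypot(W[...,0]-.547,W[...,1]+.03)<.05)
print("bluejar",cv2.minEnclosingCircle(W[k][:,:2].astype(np.float32)),W[k].mean(0))
E
```

```text
(0.6346061825752258, -0.2525489628314972) 0.024040618911385536 [ 0.63565342 -0.2524977   0.06423957] 2681
t 12.43 tcp [ 0.6328 -0.2489  0.1753] yaw 6.24 tilt [-0.0004 -0.0007] w 0.0702 g 0.0 F [ 0.7 -0.4  0.1] j1,6 [-0.41  1.05]
-> [ 0.6346 -0.2525  0.18  ] units [ 0.05  0.15 -0.19]
-> [ 0.6346 -0.2525  0.031 ] units [0.   0.   5.96]
bluejar ((0.5458112955093384, -0.028231104835867882), 0.0241384357213974) [ 0.545209   -0.02829268  0.07528802]
```

View pics/t2.png

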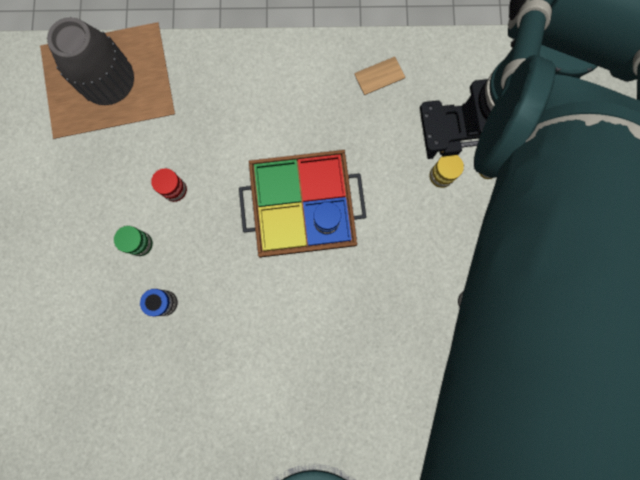

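The blue jar stands in the blue well at (327,216), with its top at 0.075 as expected. Now the yellow jar.

```bash
python3 -m inch '{"travel":[[0.05,0.12,0.36],[0,0,0.9],[0,0,0.9],[0,0,0.9],[0,0,0.9],[0,0,0.9],[0,0,0.9],[0,0,0],[0,0,0]],"twist":[[0,0,0],[0,0,0],[0,0,0],[0,0,0],[0,0,0],[0,0,0],[0,0,0],[0,0,0],[0,0,0]]}'
python3 -m inch '{"travel":[[0,0,0],[0,0,0],[0,0,0],[0,0,0],[0,0,0],[0,0,0]],"twist":[[0,0,0],[0,0,0],[0,0,0],[0,0,0],[0,0,0],[0,0,0]]}' 1 20
python3 -c "
from h import *
b=Wl['yellow']
o=env.get_obs()['tcp_pos']
go((o[0],o[1],.19),(*b,.19),(*b,.048))"
```

```text
time_s: 13.6
tcp_pos: [0.6351, -0.2525, 0.0318]
eef_rot: [3.137, 0.171, 0.001]
ft_force: [-0.6, -0.1, 0.3]
width: 0.07
grasp_force: 0.0
time_s: 14.35
tcp_pos: [0.6352, -0.2525, 0.0324]
eef_rot: [3.136, 0.171, 0.002]
ft_force: [-1.2, 0.1, 5.6]
width: 0.0473
grasp_force: 20.0
t 14.35 tcp [ 0.6352 -0.2525  0.0324] yaw 6.23 tilt [0.0012 0.0006] w 0.0473 g 20.0 F [-1.2  0.1  5.6] j1,6 [-0.41  1.05]
-> [ 0.6352 -0.2525  0.19  ] units [ 0.01  0.   -6.3 ]
-> [0.5383 0.0523 0.19  ] units [-2.530e+00 -1.254e+01 -1.000e-02]
-> [0.5383 0.0523 0.048 ] units [-0.01 -0.    5.68]
```

```bash
python3 -m inch '{"travel":[[0,0,-0.5],[0,0,-1],[0,0,-1],[0,0,-1],[0,0,-1],[0,0,-1],[0,0,-0.5],[-0.19,-0.96,0],[-0.19,-0.96,0],[-0.19,-0.96,0],[-0.19,-0.96,0],[-0.19,-0.96,0],[-0.19,-0.96,0],[-0.19,-0.96,0],[-0.19,-0.96,0],[-0.19,-0.96,0],[-0.19,-0.96,0],[-0.19,-0.96,0],[-0.19,-0.96,0],[-0.19,-0.96,0]],"twist":[[0,0,0],[0,0,0],[0,0,0],[0,0,0],[0,0,0],[0,0,0],[0,0,0],[0,0,0],[0,0,0],[0,0,0],[0,0,0],[0,0,0],[0,0,0],[0,0,0],[0,0,0],[0,0,0],[0,0,0],[0,0,0],[0,0,0],[0,0,0]]}' >/dev/null
python3 -m inch '{"travel":[[0,0,0],[0,0,0]],"twist":[[0,0,0],[0,0,0]]}' >/dev/null
python3 -c "
from h import *
b=Wl['yellow']
go((*b,.0424))"
```

```text
t 17.1 tcp [0.5395 0.0512 0.1816] yaw 6.26 tilt [0.0005 0.0006] w 0.0475 g 20.0 F [ 0.2  0.7 -2. ] j1,6 [0.05 1.51]
-> [0.5383 0.0523 0.0424] units [-0.05 -0.05  5.57]
```

```bash
python3 -m inch '{"travel":[[-0.05,-0.05,0.5],[0,0,1],[0,0,1],[0,0,1],[0,0,1],[0,0,0.6],[0,0,0.2],[0,0,0],[0,0,0]],"twist":[[0,0,0],[0,0,0],[0,0,0],[0,0,0],[0,0,0],[0,0,0],[0,0,0],[0,0,0],[0,0,0]]}'
python3 -m inch '{"travel":[[0,0,0.1],[0,0,0.08],[0,0,0.04],[0,0,0],[0,0,0]],"twist":[[0,0,0],[0,0,0],[0,0,0],[0,0,0],[0,0,0]]}'
```

```text
time_s: 18.23
tcp_pos: [0.5391, 0.0523, 0.05]
eef_rot: [-3.137, -0.17, -0.003]
ft_force: [0.3, 0.6, -1.5]
width: 0.0472
grasp_force: 20.0
time_s: 18.85
tcp_pos: [0.538, 0.0523, 0.0435]
eef_rot: [-3.137, -0.171, 0.0]
ft_force: [0.0, -0.5, -2.8]
width: 0.0478
grasp_force: 20.0
```

```bash
python3 -m inch '{"travel":[[0,0,0.05],[0,0,0],[0,0,0.03],[0,0,0],[0,0,0]],"twist":[[0,0,0],[0,0,0],[0,0,0],[0,0,0],[0,0,0]]}'
```

```text
time_s: 19.48
tcp_pos: [0.5382, 0.0523, 0.0424]
eef_rot: [-3.137, -0.171, -0.0]
ft_force: [-3.1, -0.4, 6.2]
width: 0.0478
grasp_force: 20.0
```

```bash
python3 -m inch '{"travel":[[0,0,0],[0,0,0],[0,0,0],[0,0,0]],"twist":[[0,0,0],[0,0,0],[0,0,0],[0,0,0]]}' -0.38
python3 -m inch '{"travel":[[0,0,-0.4],[0,0,-0.9],[0,0,-0.9],[0,0,-0.9],[0,0,-1],[0,0,-1],[0,0,-1],[0,0,0]],"twist":[[0,0,0],[0,0,0],[0,0,0],[0,0,0],[0,0,0],[0,0,0],[0,0,0],[0,0,0]]}' >/dev/null
python3 -c "
from h import *
b=J['red']
go((*b,.18))"
```

```text
time_s: 19.98
tcp_pos: [0.538, 0.0523, 0.0413]
eef_rot: [-3.137, -0.171, 0.0]
ft_force: [0.1, -0.8, 0.5]
width: 0.0605
grasp_force: 0.0
t 20.98 tcp [0.54   0.0524 0.197 ] yaw 6.23 tilt [0.0058 0.0003] w 0.0608 g 0.0 F [ 0.7 -0.1 -0.9] j1,6 [0.05 1.51]
-> [0.6135 0.2598 0.18  ] units [ 3.82 -7.93  0.7 ]
```

```bash
python3 -m inch '{"travel":[[0.42,-0.88,0.08],[0.42,-0.88,0.08],[0.42,-0.88,0.08],[0.42,-0.88,0.08],[0.42,-0.88,0.08],[0.42,-0.88,0.08],[0.42,-0.88,0.08],[0.42,-0.88,0.08],[0.42,-0.88,0.08],[0,0,0],[0,0,0]],"twist":[[0,0,0],[0,0,0],[0,0,0],[0,0,0],[0,0,0],[0,0,0],[0,0,0],[0,0,0],[0,0,0],[0,0,0],[0,0,0]]}' -0.6 >/dev/null
python3 - <<'E'
from h import *
f=env.grab_frame("wrist");cv2.imwrite("pics/w3.png",f["img"][:,:,::-1])
W=cloud(f);k=(W[...,2]>.058)&(W[...,2]<.072)&(np.hypot(W[...,0]-.6135,W[...,1]-.26)<.04)&(f["range_z"]>0)
c,r=cv2.minEnclosingCircle(W[k][:,:2].astype(np.float32));print(c,r,W[k].mean(0),k.sum())
go((*c,.18),(*c,.031))
f=env.grab_frame("top");W=cloud(f)
for n in("blue","yellow"):
    k=(W[...,2]>.066)&(W[...,2]<.085)&(np.hypot(W[...,0]-Wl[n][0],W[...,1]-Wl[n][1])<.04)
    print(n,k.sum(),W[k].mean(0))
E
```

```text
(0.6135371923446655, 0.258430540561676) 0.024065470322966576 [0.61469379 0.2585188  0.06426922] 2683
t 22.4 tcp [0.6103 0.2589 0.1759] yaw 6.21 tilt [-0.0005  0.0005] w 0.0708 g 0.0 F [ 0.4 -0.  -0.1] j1,6 [0.36 1.83]
-> [0.6135 0.2584 0.18  ] units [ 0.13  0.03 -0.17]
-> [0.6135 0.2584 0.031 ] units [ 0.   -0.    5.96]
blue 596 [ 0.5451196  -0.02812547  0.07517259]
yellow 591 [0.53740904 0.05354456 0.07535442]
```

Blue and yellow are both seated, with their tops at 0.075. The red jar is located, so I descend.

```bash
python3 -m inch '{"travel":[[0.13,0.03,0.36],[0,0,0.9],[0,0,0.9],[0,0,0.9],[0,0,0.9],[0,0,0.9],[0,0,0.9],[0,0,0],[0,0,0]],"twist":[[0,0,0],[0,0,0],[0,0,0],[0,0,0],[0,0,0],[0,0,0],[0,0,0],[0,0,0],[0,0,0]]}'
python3 -m inch '{"travel":[[0,0,0],[0,0,0],[0,0,0],[0,0,0],[0,0,0],[0,0,0]],"twist":[[0,0,0],[0,0,0],[0,0,0],[0,0,0],[0,0,0],[0,0,0]]}' 1 20
python3 -c "
from h import *
b=Wl['red']
o=env.get_obs()['tcp_pos']
go((o[0],o[1],.19),(*b,.19),(*b,.048))"
```

```text
time_s: 23.58
tcp_pos: [0.6142, 0.2591, 0.0323]
eef_rot: [-3.137, -0.171, -0.001]
ft_force: [-0.4, 0.5, -0.2]
width: 0.0701
grasp_force: 0.0
time_s: 24.32
tcp_pos: [0.6144, 0.2592, 0.0329]
eef_rot: [-3.137, -0.171, -0.002]
ft_force: [-0.7, -0.2, 5.6]
width: 0.0474
grasp_force: 20.0
t 24.32 tcp [0.6144 0.2592 0.0329] yaw 6.23 tilt [ 0.0013 -0.0004] w 0.0474 g 20.0 F [-0.7 -0.2  5.6] j1,6 [0.36 1.82]
-> [0.6144 0.2592 0.19  ] units [ 0.01 -0.   -6.28]
-> [ 0.6297 -0.0213  0.19  ] units [-0.61 11.22 -0.  ]
-> [ 0.6297 -0.0213  0.048 ] units [-0.01  0.    5.68]
```

Target TCP z is 0.0429.

```bash
python3 -m inch '{"travel":[[0,0,-0.5],[0,0,-1],[0,0,-1],[0,0,-1],[0,0,-1],[0,0,-1],[0,0,-0.5],[-0.05,0.93,0],[-0.05,0.93,0],[-0.05,0.93,0],[-0.05,0.93,0],[-0.05,0.93,0],[-0.05,0.93,0],[-0.05,0.93,0],[-0.05,0.93,0],[-0.05,0.93,0],[-0.05,0.93,0],[-0.05,0.93,0],[-0.05,0.93,0]],"twist":[[0,0,0],[0,0,0],[0,0,0],[0,0,0],[0,0,0],[0,0,0],[0,0,0],[0,0,0],[0,0,0],[0,0,0],[0,0,0],[0,0,0],[0,0,0],[0,0,0],[0,0,0],[0,0,0],[0,0,0],[0,0,0],[0,0,0]]}' >/dev/null
python3 -m inch '{"travel":[[0,0,0],[0,0,0]],"twist":[[0,0,0],[0,0,0]]}' >/dev/null
python3 -c "
from h import *
b=Wl['red']
go((*b,.0429))"
```

```text
t 26.95 tcp [ 0.6291 -0.02    0.1819] yaw 6.2 tilt [-0.0001 -0.0006] w 0.047 g 20.0 F [ 1.1 -0.7 -1.1] j1,6 [-0.07  1.39]
-> [ 0.6297 -0.0213  0.0429] units [0.02 0.06 5.56]
```

```bash
python3 -m inch '{"travel":[[0.02,0.06,0.5],[0,0,1],[0,0,1],[0,0,1],[0,0,1],[0,0,0.6],[0,0,0.2],[0,0,0],[0,0,0]],"twist":[[0,0,0],[0,0,0],[0,0,0],[0,0,0],[0,0,0],[0,0,0],[0,0,0],[0,0,0],[0,0,0]]}'
python3 -m inch '{"travel":[[0,0,0.1],[0,0,0.08],[0,0,0.04],[0,0,0.03],[0,0,0],[0,0,0]],"twist":[[0,0,0],[0,0,0],[0,0,0],[0,0,0],[0,0,0],[0,0,0]]}'
```

```text
time_s: 28.08
tcp_pos: [0.6308, -0.0215, 0.0506]
eef_rot: [3.137, 0.171, 0.003]
ft_force: [-0.3, -0.4, -1.5]
width: 0.0475
grasp_force: 20.0
time_s: 28.82
tcp_pos: [0.6298, -0.0215, 0.0432]
eef_rot: [-3.137, -0.171, -0.0]
ft_force: [0.3, -0.8, -0.7]
width: 0.0479
grasp_force: 20.0
```

```bash
python3 -m inch '{"travel":[[0,0,0.04],[0,0,0],[0,0,0.02],[0,0,0],[0,0,0]],"twist":[[0,0,0],[0,0,0],[0,0,0],[0,0,0],[0,0,0]]}'
```

```text
time_s: 29.45
tcp_pos: [0.63, -0.0215, 0.0429]
eef_rot: [3.137, 0.171, 0.001]
ft_force: [-2.9, 0.5, 7.2]
width: 0.0477
grasp_force: 20.0
```

```bash
python3 -m inch '{"travel":[[0,0,0],[0,0,0],[0,0,0],[0,0,0]],"twist":[[0,0,0],[0,0,0],[0,0,0],[0,0,0]]}' -0.38
python3 -m inch '{"travel":[[0,0,-0.4],[0,0,-0.9],[0,0,-0.9],[0,0,-0.9],[0,0,-1],[0,0,-1],[0,0,-1],[0,0,0]],"twist":[[0,0,0],[0,0,0],[0,0,0],[0,0,0],[0,0,0],[0,0,0],[0,0,0],[0,0,0]]}' >/dev/null
python3 -c "
from h import *
b=J['green']
go((b[0],b[1]-.001,.18))"
```

```text
time_s: 29.95
tcp_pos: [0.6297, -0.0215, 0.0414]
eef_rot: [-3.137, -0.171, 0.0]
ft_force: [-1.0, -0.8, 0.4]
width: 0.0608
grasp_force: 0.0
t 30.95 tcp [ 0.6318 -0.0216  0.1977] yaw 6.23 tilt [0.0062 0.0011] w 0.0607 g 0.0 F [-0.8  0.5 -0.1] j1,6 [-0.07  1.39]
-> [0.5105 0.3199 0.18  ] units [ -3.35 -14.11   0.67]
```

```bash
python3 -m inch '{"travel":[[-0.22,-0.94,0.05],[-0.22,-0.94,0.05],[-0.22,-0.94,0.05],[-0.22,-0.94,0.05],[-0.22,-0.94,0.05],[-0.22,-0.94,0.05],[-0.22,-0.94,0.05],[-0.22,-0.94,0.05],[-0.22,-0.94,0.05],[-0.22,-0.94,0.05],[-0.22,-0.94,0.05],[-0.22,-0.94,0.05],[-0.22,-0.94,0.05],[-0.22,-0.94,0.05],[-0.22,-0.94,0.05],[0,0,0],[0,0,0]],"twist":[[0,0,0],[0,0,0],[0,0,0],[0,0,0],[0,0,0],[0,0,0],[0,0,0],[0,0,0],[0,0,0],[0,0,0],[0,0,0],[0,0,0],[0,0,0],[0,0,0],[0,0,0],[0,0,0],[0,0,0]]}' -0.6 >/dev/null
python3 - <<'E'
from h import *
f=env.grab_frame("wrist")
W=cloud(f);k=(W[...,2]>.058)&(W[...,2]<.072)&(np.hypot(W[...,0]-.5105,W[...,1]-.32)<.04)&(f["range_z"]>0)
c,r=cv2.minEnclosingCircle(W[k][:,:2].astype(np.float32));print(c,r,W[k].mean(0),k.sum())
go((*c,.18),(*c,.031))
f=env.grab_frame("top");W=cloud(f)
for n in("blue","yellow","red"):
    k=(W[...,2]>.066)&(W[...,2]<.085)&(np.hypot(W[...,0]-Wl[n][0],W[...,1]-Wl[n][1])<.04)
    print(n,k.sum(),W[k].mean(0))
E
```

```text
(0.5099987387657166, 0.3195503354072571) 0.02421693317592144 [0.51098828 0.31997104 0.06425459] 2691
t 33.12 tcp [0.5089 0.3197 0.1748] yaw 6.26 tilt [-0.001   0.0008] w 0.0701 g 0.0 F [-0.  -0.1  0.4] j1,6 [0.52 1.98]
-> [0.51   0.3196 0.18  ] units [ 0.04  0.01 -0.21]
-> [0.51   0.3196 0.031 ] units [ 0.01 -0.    5.96]
blue 593 [ 0.54521183 -0.02816378  0.07518255]
yellow 589 [0.53737557 0.05354538 0.07536616]
red 574 [ 0.62830604 -0.01994927  0.07512496]
```

```bash
python3 -m inch '{"travel":[[0.05,0.01,0.36],[0,0,0.9],[0,0,0.9],[0,0,0.9],[0,0,0.9],[0,0,0.9],[0,0,0.9],[0,0,0],[0,0,0]],"twist":[[0,0,0],[0,0,0],[0,0,0],[0,0,0],[0,0,0],[0,0,0],[0,0,0],[0,0,0],[0,0,0]]}'
python3 -m inch '{"travel":[[0,0,0],[0,0,0],[0,0,0],[0,0,0],[0,0,0],[0,0,0]],"twist":[[0,0,0],[0,0,0],[0,0,0],[0,0,0],[0,0,0],[0,0,0]]}' 1 20
python3 -c "
from h import *
b=Wl['green']
o=env.get_obs()['tcp_pos']
go((o[0],o[1],.19),(*b,.19),(*b,.048))"
```

```text
time_s: 34.3
tcp_pos: [0.5113, 0.3197, 0.0318]
eef_rot: [-3.137, -0.17, -0.001]
ft_force: [0.6, 0.1, -0.2]
width: 0.0706
grasp_force: 0.0
time_s: 35.05
tcp_pos: [0.5114, 0.3202, 0.0323]
eef_rot: [-3.136, -0.171, -0.002]
ft_force: [-0.1, -0.7, 5.3]
width: 0.047
grasp_force: 20.0
t 35.05 tcp [0.5114 0.3202 0.0323] yaw 6.23 tilt [ 0.0012 -0.0005] w 0.047 g 20.0 F [-0.1 -0.7  5.3] j1,6 [0.52 1.98]
-> [0.5114 0.3202 0.19  ] units [ 0.01 -0.   -6.31]
-> [0.6208 0.0612 0.19  ] units [ 3.23 10.77 -0.  ]
-> [0.6208 0.0612 0.048 ] units [-0.01  0.    5.68]
```

```bash
python3 -m inch '{"travel":[[0,0,-0.5],[0,0,-1],[0,0,-1],[0,0,-1],[0,0,-1],[0,0,-1],[0,0,-0.5],[0.27,0.9,0],[0.27,0.9,0],[0.27,0.9,0],[0.27,0.9,0],[0.27,0.9,0],[0.27,0.9,0],[0.27,0.9,0],[0.27,0.9,0],[0.27,0.9,0],[0.27,0.9,0],[0.27,0.9,0],[0.27,0.9,0]],"twist":[[0,0,0],[0,0,0],[0,0,0],[0,0,0],[0,0,0],[0,0,0],[0,0,0],[0,0,0],[0,0,0],[0,0,0],[0,0,0],[0,0,0],[0,0,0],[0,0,0],[0,0,0],[0,0,0],[0,0,0],[0,0,0],[0,0,0]]}' >/dev/null
python3 -m inch '{"travel":[[0,0,0],[0,0,0]],"twist":[[0,0,0],[0,0,0]]}' >/dev/null
python3 -c "
from h import *
b=Wl['green']
go((*b,.0423))"
```

```text
t 37.67 tcp [0.6206 0.0602 0.1813] yaw 6.19 tilt [-0.0005 -0.0005] w 0.0476 g 20.0 F [ 1.2 -0.4 -1.6] j1,6 [0.06 1.52]
-> [0.6208 0.0612 0.0423] units [ 0.02 -0.03  5.56]
```

```bash
python3 -m inch '{"travel":[[0.02,-0.03,0.5],[0,0,1],[0,0,1],[0,0,1],[0,0,1],[0,0,0.6],[0,0,0.2],[0,0,0],[0,0,0]],"twist":[[0,0,0],[0,0,0],[0,0,0],[0,0,0],[0,0,0],[0,0,0],[0,0,0],[0,0,0],[0,0,0]]}'
python3 -m inch '{"travel":[[0,0,0.1],[0,0,0.08],[0,0,0.04],[0,0,0.03],[0,0,0],[0,0,0]],"twist":[[0,0,0],[0,0,0],[0,0,0],[0,0,0],[0,0,0],[0,0,0]]}'
```

```text
time_s: 38.8
tcp_pos: [0.6221, 0.0612, 0.0501]
eef_rot: [-3.137, -0.171, -0.003]
ft_force: [0.1, 0.1, -1.8]
width: 0.0476
grasp_force: 20.0
time_s: 39.55
tcp_pos: [0.6211, 0.061, 0.0427]
eef_rot: [-3.137, -0.171, 0.0]
ft_force: [-0.4, 0.4, -1.0]
width: 0.0481
grasp_force: 20.0
```

```bash
python3 -m inch '{"travel":[[0,0,0.04],[0,0,0],[0,0,0.02],[0,0,0],[0,0,0]],"twist":[[0,0,0],[0,0,0],[0,0,0],[0,0,0],[0,0,0]]}'
```

```text
time_s: 40.17
tcp_pos: [0.6213, 0.0611, 0.0424]
eef_rot: [3.137, 0.171, 0.001]
ft_force: [-3.2, -0.1, 6.3]
width: 0.0475
grasp_force: 20.0
```

Floor contact on the last jar. I release it, lift, move toward the free right side at height, and check.

```bash
python3 -m inch '{"travel":[[0,0,0],[0,0,0],[0,0,0],[0,0,0]],"twist":[[0,0,0],[0,0,0],[0,0,0],[0,0,0]]}' -0.38
python3 -m inch '{"travel":[[0,0,-0.4],[0,0,-0.9],[0,0,-0.9],[0,0,-0.9],[0,0,-1],[0,0,-1],[0,0,-1],[0,0,0]],"twist":[[0,0,0],[0,0,0],[0,0,0],[0,0,0],[0,0,0],[0,0,0],[0,0,0],[0,0,0]]}' >/dev/null
python3 -m inch '{"travel":[[0,0.9,0],[0,0.9,0],[0,0.9,0],[0,0.9,0],[0,0.9,0],[0,0.9,0],[0,0.9,0],[0,0.9,0],[0,0.9,0],[0,0.9,0],[0,0.9,0],[0,0.9,0],[0,0.9,0],[0,0.9,0],[0,0,0],[0,0,0],[0,0,0]],"twist":[[0,0,0],[0,0,0],[0,0,0],[0,0,0],[0,0,0],[0,0,0],[0,0,0],[0,0,0],[0,0,0],[0,0,0],[0,0,0],[0,0,0],[0,0,0],[0,0,0],[0,0,0],[0,0,0],[0,0,0]]}'
python3 - <<'E'
from h import *
f=env.grab_frame("top");W=cloud(f)
for n in Wl:
    k=(W[...,2]>.066)&(W[...,2]<.085)&(np.hypot(W[...,0]-Wl[n][0],W[...,1]-Wl[n][1])<.04)
    print(n,k.sum(),W[k].mean(0)-[*Wl[n],0])
lids(f,dict(rejb=(155,302)))
s=env.grab_frame("side")
cv2.imwrite("pics/end.png",cv2.resize(np.hstack([f["img"],s["img"]]),(800,300))[:,:,::-1])
W=cloud(s)
for n,(x,y) in dict(rejy=(.3946,-.2914),small=(.6451,-.3399)).items():
    k=(W[...,2]>.03)&(W[...,2]<.09)&(np.hypot(W[...,0]-x,W[...,1]-y)<.035);print(n,k.sum(),W[k].mean(0),W[k][:,2].max())
E
```

```text
time_s: 40.67
tcp_pos: [0.621, 0.061, 0.0409]
eef_rot: [-3.137, -0.171, 0.0]
ft_force: [-0.2, -0.0, 0.8]
width: 0.0607
grasp_force: 0.0
time_s: 43.8
tcp_pos: [0.6552, -0.2512, 0.1937]
eef_rot: [-3.136, -0.172, 0.0]
ft_force: [0.4, 0.2, -0.4]
width: 0.0606
grasp_force: 0.0
green 583 [-0.00172891  0.00103064  0.07519248]
red 576 [-0.00143032  0.00143023  0.07526434]
yellow 591 [-0.00096385  0.00118168  0.0752606 ]
blue 595 [-0.00203047  0.00199612  0.07532326]
rejb circ [0.3999 0.2709] r 0.0242 mean [0.3998 0.2697 0.0655] 642
rejy 456 [ 0.39086169 -0.28051641  0.05290669] 0.06474295976168003
small 179 [ 0.6395248  -0.33330978  0.04359693] 0.050291992080786004
```

View pics/end.png

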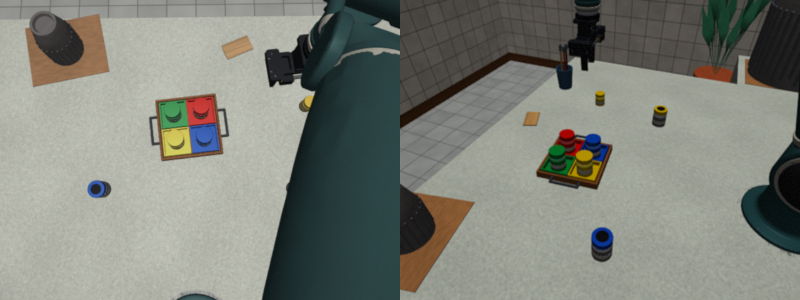

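All four jars stand upright in the wells of their colours: side view red (567,140), blue (592,145), green (557,157), yellow (584,162). The rejects at (601,243) and (660,115) are where they were, and the robot is clear of everything.

```bash
python3 -c "
from rig import env
print(env.hand_in())"
```

```text
the job is handed in; nothing more can be done
None
```

I packed all four good jars upright on the floors of their matching wells, left both rejects standing where they were, and handed the job in at about 44 s on the robot's clock; the hand-in returned no verdict.

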